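# Open the sample shaker's hold-down bar and hold it up

### The arm

A 6-joint arm with a two-finger parallel gripper is mounted at the origin on a cart in front of the work surface, level with it; the furniture and walls round the work are solid. World frame = base frame: x ahead of the robot, y to its left, z up, the work surface at z = 0. Lengths are in m, angles in rad, forces in N, time in s.
With the tool pointing down it reaches from about 0.25 to 0.775 m from the base axis. Payload 4 kg.
Tool frame: the origin (TCP) lies at the very end of the fingers, on their centre line; the grasp point (between the pads) lies 19 mm behind it (robot.pinch_z is the distance from the TCP to the grasp point, in m); z points along the fingers, y is the line along which they close (so a half turn about z gives the same grasp; the last joint's range is limited). The gripper opens to 94 mm and grips with 3 to 60 N. Pads are 16 mm wide; open, the fingers measure 119 mm over their backs; the gripper's body (75 mm by 177 mm) begins 78 mm behind the grasp point.
Start: joints at [-1.292, 0.087, 1.371, -0, 1.684, -0.103], TCP at [0.205, -0.51, 0.174] pointing down, gripper open.
Joint ranges: [-3.1, 3.1], [-0.76, 2.03], [0.27, 2.55], [-1.08, 4.22], [0.17, 2.65], [-2.57, 2.57]. Speed limits (rad/s): [2.79, 2.79, 3.14, 3.14, 3.14, 3.14].

### API

Orientations are given as [roll, pitch, yaw] about the fixed x, y, z axes, in that order (R = Rz(yaw) Ry(pitch) Rx(roll)).
In Python, from bench import robot gives the robot as it stands.
- The arm moves only by the tool arm_command, never from a script. Its argument "targets" is one flat list of numbers, 7 for each row, row after row: the turn, a rotation vector about the tool's x, y, z in degrees, then the shift along the tool's x, y, z in mm, then the closure, from -1 (fully open) to 1 (shut). In form: [ax, ay, az, x, y, z, hand, ax, ay, az, x, y, z, hand, ...]. A call has 1 to 20 rows; each row is the pose to reach, as a shift and turn from the pose commanded when the call began, along the tool's axes at that moment; what a row does not reach only later rows make up. A row lasts 1/10 s, in which the tool goes at most 50 mm and 8.59 degrees, less where a joint would pass 70% of its speed; a pose out of reach is approached as far as the arm can. A call with a gripper value outside its range is refused whole. The fingers move at their own pace and stop on an object; the grip force is fixed at half the most. Time passes only in rows, so rows that repeat a pose let the fingers close. It gives the time, the measured TCP pose, the force, the opening and the grip force at its end, in the units of the state.
- robot.get_obs(): the state, without advancing time (a new reading comes with each control period).
- robot.snapshot(name): name is "scene" or "top" or "wrist"; returns a dict with "color" (400x640x3 uint8, red, green, blue), "range_z" (400x640 float32, m along the optical axis (not along the pixel's ray), 0 where there is no reading), "fx", "fy", "cx", "cy" (pixels), "T" (4x4, takes a point from camera to world coordinates); the wrist camera has in their place "T_tool_cam" (4x4, takes a point from camera to tool coordinates, whose origin is the TCP and whose axes are the flange's). Camera axes: x right, y down, z forward; pixel columns grow to the right and rows downward; lengths in m; the calibration is good to about 2 mm. The wrist camera is an equidistant fisheye: a pixel r from the principal point sees the ray r / f radians off the axis. A picture is of the moment at which its call begins: read the wrist's pose just before it.
- robot.close_job(): hands the job in; it is judged then, once.
The state is a dict: "time": time; "joint_positions": joint angles; "qvel": joint speeds; "joint_torque": joint torques, N m; "tool_pos": TCP position; "ee_rot": TCP orientation; "wrist_force": force on the tool from outside, world axes, zero at the start; "wrist_torque": the same for the moment, N m; "width": finger opening in m; "finger_force": force on a finger pad.
Only numpy, scipy, OpenCV 4.12 (cv2) and the standard library are available. Lean on these libraries where they do the work, as an engineer would, in place of code of your own. Each camera call takes 0.05 s, during which the arm holds its last target. There are 200 camera calls.

### The job

Open the hold-down of the sample shaker so that I can get at the cups: pull the red lock pin up out of the blue coupler and leave it in the steel tray, then draw the sprung latch sideways by its black tab until the whole green band on its stem is out of the coupler, and lift the bar until the coupler is at least 5 cm above its ball. Finish while still holding the bar up there, since it falls shut by itself, and leave the three cups standing in their nests.

Things in the scene. Friction and masses are not known exactly. Their poses are not given: they have to be found in the camera images.
- shaker: White bench shaker, fixed, case 290 x 150 mm, 61 mm high to its aluminium platform. Origin on the worktop under the middle of the case. x runs along the hold-down bar from the coupler end (near the robot) to the hinge end (far); y is across, z up. In this frame (mm): ball (-118, 0, 117), hinge (130, 0, 128), cup centres at x = -48, 16, 80 on y = 0, lid tops at z = 119. It turns up to 0.3 rad either way.
- hold_bar: Steel hold-down bar (tongue), 26 mm wide and 8 mm thick, over the three cups; it carries the blue coupler and the latch, 0.36 kg in all. Origin on its hinge axis; x, y, z as the shaker's while it is shut. It swings up about the shaker's y axis (its near end rises and moves away from the robot), has no stay and falls shut when let go. It is locked shut until the latch is drawn about 6 mm.
- hinge (a point): Fixed point on the hinge axis, 248 mm behind the ball and 11 mm higher. The axis is level, along the shaker's y.
- ball (a point): Fixed point, centre of the 25 mm steel ball on its stud; axes as the shaker's.
- socket (a point): Point of the coupler that sits on the ball's centre when shut. The coupler is a blue box, 44 mm along x, from 55 mm on the -y side to 22 mm on the +y side of this point, its flat top 22 mm above it (a low dome over the ball reaches 27 mm).
- latch_tab (a point): Middle of the grip of the black latch tab: a flat upright plate 12 mm thick (along y), 32 mm wide (along x). Its top edge is 18 mm above this point, its lower edge 54 mm below. The tab stands on a stem 98 mm to the -y side of the ball, 37 mm clear of the coupler's wall; this point is 40 mm above the ball's centre, 18 mm above the coupler's flat top.
- latch (a joint): Travel of the latch slide in m: 0 shut, 0.014 at its stop; it moves to the shaker's -y side (away from the coupler) against a spring of 4 N at rest and 9 N at the stop, and springs back when let go. The green band is fully out at 0.010. While the lock pin is in, it is blocked after 2 mm of play.
- lock_pin: Loose lock pin, 30 g, 83 mm long: round-nosed steel shank 8 mm across and 44 mm long, collar 17 mm across and 3 mm thick, thin neck, then a round red head 16 mm across and 22 mm high. Origin at the shank's tip, z along the pin towards the head. At the start it stands upright in a 10 mm hole in the coupler's top, 30 mm to the -y side of the ball, 68 mm from the tab, its collar on the coupler; lifting it 46 mm frees it. It topples when stood on its tip.
- pin_head (a point): Middle of the red head, on the pin's axis 72 mm from the tip, 28 mm above the coupler's flat top at the start.
- tray: Open steel tray, fixed, 130 x 170 mm (x, y), wall 3 mm thick and 18 mm high, floor 3 mm thick, empty. Origin under its middle, z up.
- cup_a: Lidded white sample cup with a blue lid, 55 mm across, 58 mm high, loose in one of the 58 mm wide, 10 mm deep nests of the black plate on the platform. Origin at the middle of its foot.
- cup_c: Lidded white sample cup with a dark grey lid, 55 mm across, 58 mm high, loose in one of the 58 mm wide, 10 mm deep nests of the black plate on the platform. Origin at the middle of its foot.
- cup_d: Lidded white sample cup with a blue lid, 55 mm across, 58 mm high, loose in one of the 58 mm wide, 10 mm deep nests of the black plate on the platform. Origin at the middle of its foot.
There are look-alikes about, which are no part of the job. Leave any brown or pink look-alike of the cup_d alone.

How it is judged:
By the outcome, as a careful person would: the job done as asked, in the order asked, and still so for the second after the job is handed in, while the arm keeps its last pose, push and grip.
It also fails if it takes over 58 s, if anything falls off the work surface, if the arm or the gripper's body presses on something with over 40 N, if the wrist force passes 120 N, or if a joint passes its speed limit or range.

## Working session

There is one attempt and no reset: what is moved stays moved. The work goes in short steps, Python scripts to look and compute and a tool call to move; the robot and the scene stay as the last step left them, time stands still between calls to the robot, and variables do not carry over. Pictures are saved under pics/ and viewed, at most 10 in all, crops included, and the job is handed in when it is done.

Besides the shell and the picture viewer there is one more tool, called as name(argument=value, ...), one argument or row to a line, values as JSON. arm_command: Moves the arm, as the interface text tells. Its arguments: {"type":"object","properties":{"targets":{"type":"array"}},"required":["targets"]}

```bash
mkdir -p pics; ls; cat > h.py <<'E'
import numpy as np, cv2
from bench import robot
from scipy.spatial.transform import Rotation as R
def snap(n,save=None):
    s=robot.snapshot(n)
    if save: cv2.imwrite('pics/'+save,cv2.cvtColor(s['color'],cv2.COLOR_RGB2BGR))
    np.savez('last_'+n+'.npz',**s)
    return s
def pt(s,u,v,z=None):
    z=s['range_z'][int(v),int(u)] if z is None else z
    p=np.array([(u-s['cx'])/s['fx']*z,(v-s['cy'])/s['fy']*z,z,1])
    return (s['T']@p)[:3]
def cloud(s):
    v,u=np.mgrid[:400,:640];z=s['range_z']
    P=np.stack([(u-s['cx'])/s['fx']*z,(v-s['cy'])/s['fy']*z,z],-1)
    return P@s['T'][:3,:3].T+s['T'][:3,3]
E
python3 - <<'E'
from h import *
o=robot.get_obs();print(o)
a=snap('scene','scene.png');b=snap('top','top.png')
print(a['T'],b['T'])
E
```

```text
pics
{'time': 0.0, 'joint_positions': array([-1.29211171e+00,  8.79501293e-02,  1.37223427e+00, -1.12962082e-05,
        1.68360221e+00, -1.03111203e-01]), 'qvel': array([-0.0029095 ,  0.00092242, -0.00039517,  0.00206043, -0.00038568,
       -0.00033892]), 'joint_torque': array([-8.58016465e-04, -3.40180600e+01, -3.02429795e+01,  7.17280945e-02,
        3.28104885e-02, -1.78558835e-04]), 'tool_pos': array([ 0.20473883, -0.5098087 ,  0.17251706]), 'ee_rot': array([-3.13940919e+00, -2.14653207e-04,  3.81794331e-01]), 'wrist_force': array([0.3700638 , 0.5640701 , 0.26062338]), 'wrist_torque': array([-0.08745796,  0.04456606, -0.00815811]), 'finger_force': 0.0, 'width': 0.0942948331177509}
[[ 0.80444963 -0.5193639   0.28830874  0.29582626]
 [-0.59390843 -0.69376982  0.40737724 -0.3991321 ]
 [-0.01155712 -0.49894346 -0.86655747  1.01364386]
 [ 0.          0.          0.          1.        ]] [[-0.01535956 -0.98992403  0.14076396  0.48686546]
 [-0.99988029  0.01494385 -0.00400989  0.04741968]
 [ 0.00186593 -0.1408087  -0.99003506  0.96873554]
 [ 0.          0.          0.          1.        ]]
```

View pics/scene.png

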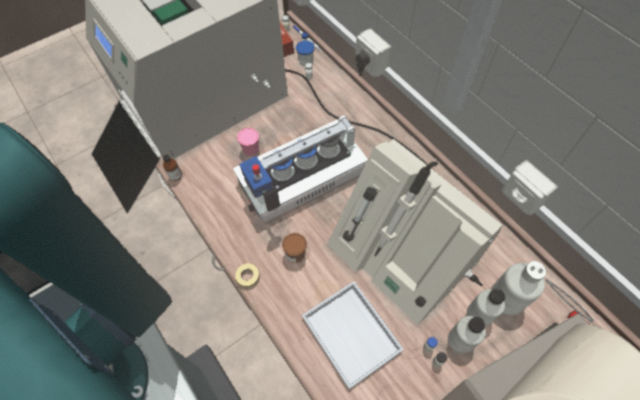

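View pics/top.png

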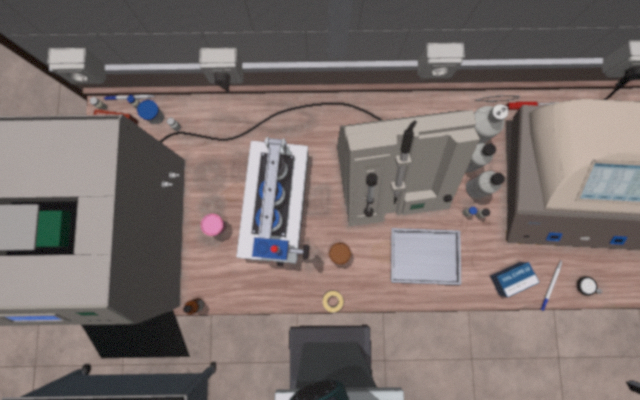

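The scene view shows the shaker at (300,175) and the tray at (350,335). In the top view, the coupler is at (272,248), the red pin head at (275,249), the black tab at (305,252), a brown cup at (340,253) and the tray at (425,257).

```bash
python3 - <<'E'
from h import *
b=dict(np.load('last_top.npz'));C=cloud(b);c=b['color'].astype(int)
r,g,bl=c[...,0],c[...,1],c[...,2]
V,U=np.mgrid[:400,:640]
def box(u0,u1,v0,v1):return (U>=u0)&(U<u1)&(V>=v0)&(V<v1)
W=box(235,330,135,270)
m=W&(r>150)&(g<80)&(bl<80);print('red',m.sum(),C[m].mean(0),C[m][:,2].max())
m=W&(bl>110)&(r<80)&(V>232)&(C[...,2]>.125);P=C[m];print('blue',m.sum(),P.mean(0),np.median(P[:,2]));print(cv2.minAreaRect(P[:,:2].astype(np.float32)*1000))
m=W&(C[...,2]>.045)&(C[...,2]<.068)&(r>150);print('case',m.sum(),cv2.minAreaRect(C[m][:,:2].astype(np.float32)*1000))
m=box(285,325,235,275)&(r<70)&(C[...,2]>.1);P=C[m];print('tab',m.sum(),P.mean(0),P.min(0),P.max(0),cv2.minAreaRect(P[:,:2].astype(np.float32)*1000))
m=box(380,470,220,295)&(C[...,2]>.010)&(C[...,2]<.03);print('tray',cv2.minAreaRect(C[m][:,:2].astype(np.float32)*1000))
for n,bb in dict(brown=(328,352,240,268),pip=(335,490,100,225),pink=(200,226,212,240),left=(100,186,120,320)).items():
    m=box(*bb)&(C[...,2]>.03);P=C[m];print(n,P.min(0),P.max(0))
crop=cv2.resize(cv2.imread('pics/top.png')[130:280,225:365],None,fx=4,fy=4,interpolation=cv2.INTER_CUBIC);cv2.imwrite('pics/c1.png',crop)
E
```

```text
red 26 [0.50023842 0.13943003 0.17910191] 0.1814700962667244
blue 504 [0.50174423 0.15303655 0.14248082] 0.1406834502768592
((498.0368957519531, 117.81230163574219), (142.42051696777344, 40.60301208496094), 83.39766693115234)
case 2859 ((622.7054443359375, 156.38441467285156), (145.9975128173828, 296.0092468261719), 83.9581069946289)
tab 96 [0.49466716 0.09045346 0.16966399] [0.47919497 0.04741968 0.13669845] [0.51500864 0.11975784 0.96873554] ((497.00640869140625, 83.53941345214844), (72.39131164550781, 35.456085205078125), 89.56513214111328)
tray ((489.4920959472656, -215.32763671875), (208.46067810058594, 155.7810516357422), 86.99372100830078)
brown [ 0.46234896 -0.03497576  0.05253939] [0.51569618 0.04741968 0.96873554]
pip [ 0.48686546 -0.38798351  0.03000021] [0.83621343 0.04741968 0.96873554]
pink [0.48686546 0.04741968 0.03014084] [0.59230693 0.33447846 0.96873554]
left [0.35859344 0.04741968 0.03004507] [0.84551116 0.5321222  0.96873554]
```

View pics/c1.png

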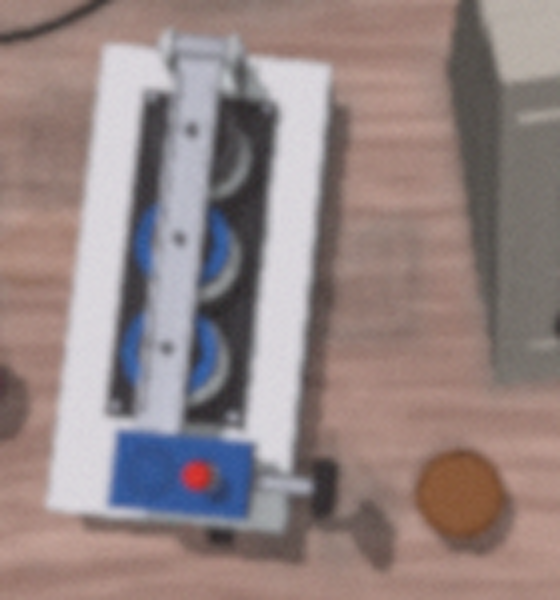

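The crop confirms that the shaker is yawed about -6°. The pin head is at (198,475), the tab at (323,487), and a brown look-alike cup sits at (460,493), clear of the tab.

```bash
cat >> h.py <<'E'
YAW=np.radians(-6.04); SX=np.array([np.cos(YAW),np.sin(YAW),0]); SY=np.array([-np.sin(YAW),np.cos(YAW),0])
CEN=np.array([.6227,.1564,0])
def sh(x,y,z): return CEN+(x*SX+y*SY)/1000+np.array([0,0,z/1000])
def delta(pos,rot):
    o=robot.get_obs();R0=R.from_euler('xyz',o['ee_rot'])
    d=R0.inv().apply(np.array(pos)-o['tool_pos'])*1000
    w=(R0.inv()*rot).as_rotvec(degrees=True)
    print('t',round(o['time'],2),'pos',o['tool_pos'].round(4),'rpy',np.degrees(o['ee_rot']).round(1),'F',o['wrist_force'].round(1),'w',round(o['width'],4),'| turn',w.round(1),'shift',d.round(1))
def down(yawdeg): return R.from_euler('xyz',[180,0,yawdeg],degrees=True)
E
python3 - <<'E'
from h import *
b=dict(np.load('last_top.npz'));C=cloud(b);ok=b['range_z']>0
for n,(u0,u1,v0,v1) in dict(brown=(328,352,240,268),pip=(335,500,100,225),left=(100,186,120,320)).items():
    P=C[v0:v1,u0:u1][ok[v0:v1,u0:u1]];P=P[P[:,2]>.03];print(n,P.min(0),P.max(0))
for u,v in [(392,231),(460,230),(461,284),(390,281),(425,257)]: print('tray',pt(b,u,v,.95),pt(b,u,v))
print('pin',sh(-118,-30,167),'tab',sh(-118,-98,157))
print('red-edge') 
delta([.205,-.51,.30],down(21.9))
p=sh(-118,-30,167+60-19);print(p);delta(p,down(83.96))
E
```

```text
brown [ 0.46234896 -0.03497576  0.05253939] [0.51569618 0.01915059 0.06217396]
pip [ 0.56671634 -0.39408221  0.03000021] [ 0.83621343 -0.00797725  0.32030126]
left [0.35859344 0.35613064 0.03004507] [0.84551116 0.5321222  0.34099592]
tray [ 0.54305441 -0.14570462  0.01794476] [ 0.54278279 -0.14477105  0.02254095]
tray [ 0.5429139  -0.32095644  0.01863459] [ 0.54392015 -0.32757     0.00157716]
tray [ 0.40511982 -0.32145357 -0.00095506] [ 0.40541492 -0.32012194  0.0025455 ]
tray [ 4.15583114e-01 -1.38625796e-01 -2.07883467e-04] [ 0.41567831 -0.13837734  0.00108611]
tray [ 0.47542199 -0.22973335  0.00866906] [ 0.47535763 -0.23129207  0.00326962]
pin [0.50219837 0.13898282 0.167     ] tab [0.49504323 0.07136031 0.157     ]
red-edge
t 0.1 pos [ 0.2048 -0.5099  0.1726] rpy [-179.9   -0.    21.9] F [ 0.4 -0.5 -0.3] w 0.094 | turn [-0.1 -0.  -0. ] shift [ 2.000e-01 -1.000e-01 -1.274e+02]
[0.50219837 0.13898282 0.208     ]
t 0.1 pos [ 0.2048 -0.5099  0.1726] rpy [-179.9   -0.    21.9] F [ 0.4 -0.5 -0.3] w 0.094 | turn [ -0.1  -0.1 -62.1] shift [ 517.8 -491.4  -34.3]
```

```bash
python3 - <<'E'
from h import *
b=dict(np.load('last_top.npz'));C=cloud(b);ok=b['range_z']>0
P=C[ok]
for x in np.arange(.54,.66,.02):
    m=(P[:,0]>x)&(P[:,0]<x+.02)&(P[:,1]>-.4)&(P[:,1]<.0);print(round(x,2),P[m][:,2].max().round(3),P[m&(P[:,2]>.08)][:,1].round(2).max(initial=-9))
p=sh(-118,-30,167+60-19);print(p);delta(p,down(-6))
E
```

```text
0.54 0.025 -9.0
0.56 0.103 -0.07
0.58 0.14 -0.03
0.6 0.177 -0.03
0.62 0.219 -0.03
0.64 0.227 -0.02
[0.50219837 0.13898282 0.208     ]
t 0.1 pos [ 0.2048 -0.5099  0.1726] rpy [-179.9   -0.    21.9] F [ 0.4 -0.5 -0.3] w 0.094 | turn [-0.1  0.  27.9] shift [ 517.8 -491.4  -34.3]
```

arm_command(
  targets=[0,0,0,0,0,-100,0.0,0,0,0,0,0,-127,0.0,0,0,0,0,0,-127,0.0],
)

```text
time: 0.4
tool_pos: [0.2051, -0.5108, 0.3046]
ee_rot: [3.137, 0.0, 0.382]
wrist_force: [0.2, -0.1, 1.0]
width: 0.0738
finger_force: 0.0
```

arm_command(
  targets=[0,0,28,518,-491,0,0.0,0,0,28,518,-491,0,0.0,0,0,28,518,-491,0,0.0,0,0,28,518,-491,0,0.0,0,0,28,518,-491,0,0.0,0,0,28,518,-491,0,0.0,0,0,28,518,-491,0,0.0,0,0,28,518,-491,0,0.0,0,0,28,518,-491,0,0.0,0,0,28,518,-491,0,0.0,0,0,28,518,-491,0,0.0,0,0,28,518,-491,0,0.0,0,0,28,518,-491,0,0.0,0,0,28,518,-491,0,0.0,0,0,28,518,-491,0,0.0,0,0,28,518,-491,50,0.0,0,0,28,518,-491,92,0.0,0,0,28,518,-491,92,0.0,0,0,28,518,-491,92,0.0],
)

```text
time: 2.3
tool_pos: [0.5022, 0.1375, 0.2086]
ee_rot: [3.141, 0.002, -0.108]
wrist_force: [0.0, -0.7, 0.9]
width: 0.0471
finger_force: 0.0
```

```bash
python3 - <<'E'
from h import *
delta(sh(-118,-30,167-19),down(-6))
o=robot.get_obs();w=snap('wrist','w1.png')
print(w['T_tool_cam'],w['fx'],w['cx'],w['cy'])
crop=cv2.resize(cv2.imread('pics/w1.png'),(800,500));cv2.imwrite('pics/w1b.png',crop)
E
```

```text
t 2.3 pos [0.5022 0.1375 0.2086] rpy [ 1.8e+02  1.0e-01 -6.2e+00] F [ 0.  -0.7  0.9] w 0.0471 | turn [ 0.   0.1 -0.2] shift [-0.1 -1.5 60.6]
[[-2.29130972e-04 -9.68033349e-01 -2.50821416e-01  7.28998464e-02]
 [ 9.99999724e-01 -4.43766015e-05 -7.42252721e-04  7.17658617e-04]
 [ 7.07394785e-04 -2.50821516e-01  9.68033092e-01 -2.10405386e-01]
 [ 0.00000000e+00  0.00000000e+00  0.00000000e+00  1.00000000e+00]] 309.70691628693146 317.86397792876124 195.5042810044419
```

View pics/w1b.png

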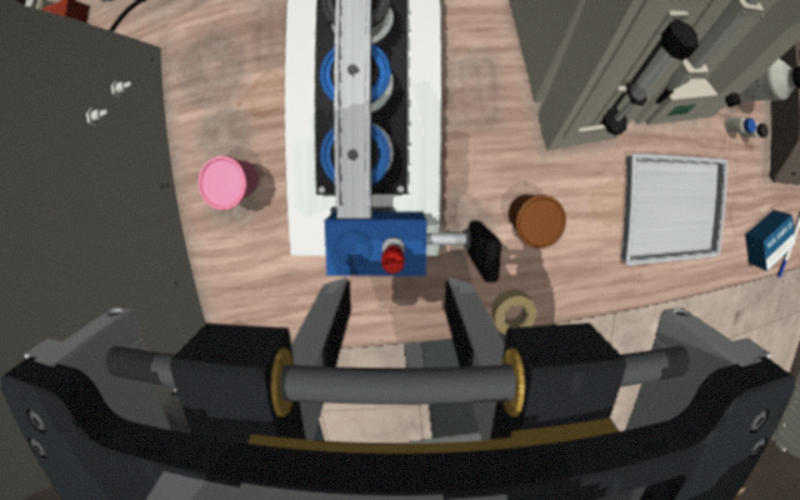

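The wrist view shows the red head at (392,258) in the scaled picture, between the fingers, with the tab at (484,250). I'll turn these into positions.

```bash
cat >> h.py <<'E'
def wray(w,o,u,v,z):
    d=np.array([u-w['cx'],v-w['cy']]);r=np.hypot(*d);t=r/w['fx']
    ray=np.array([*(np.sin(t)*d/max(r,1e-6)),np.cos(t)])
    Ro=R.from_euler('xyz',o['ee_rot']).as_matrix();T=w['T_tool_cam']
    c=o['tool_pos']+Ro@T[:3,3];ry=Ro@T[:3,:3]@ray
    return c+ry*(z-c[2])/ry[2]
E
python3 - <<'E'
from h import *
w=dict(np.load('last_wrist.npz'));o=robot.get_obs();c=w['color'].astype(int)
m=(c[...,0]>110)&(c[...,1]<60)&(c[...,2]<60);V,U=np.nonzero(m);k=(abs(U-314)<25)&(abs(V-206)<25);U,V=U[k],V[k]
print(len(U),U.mean(),V.mean(),U.min(),U.max(),V.min(),V.max())
p=wray(w,o,U.mean(),V.mean(),.167);print('pin',p,'exp',sh(-118,-30,167))
S=lambda q:((q-CEN)@SX*1000,(q-CEN)@SY*1000)
# coupler corners (scaled pic /1.25) top z .139
for u,v in [(327,213),(426,213),(427,275),(327,274)]: print(S(wray(w,o,u/1.25,v/1.25,.139)))
cv2.imwrite('pics/w1c.png',cv2.resize(cv2.imread('pics/w1.png')[150:240,240:420],None,fx=4,fy=4,interpolation=cv2.INTER_CUBIC))
E
```

```text
199 313.8542713567839 209.1105527638191 306 321 201 217
pin [0.49919553 0.14129991 0.167     ] exp [0.50219837 0.13898282 0.167     ]
(np.float64(-91.92495293075174), np.float64(21.190626609196162))
(np.float64(-92.31843141770155), np.float64(-52.770819578008485))
(np.float64(-140.78678037577117), np.float64(-54.309476572463986))
(np.float64(-140.02716139139451), np.float64(23.492119762779375))
```

View pics/w1c.png

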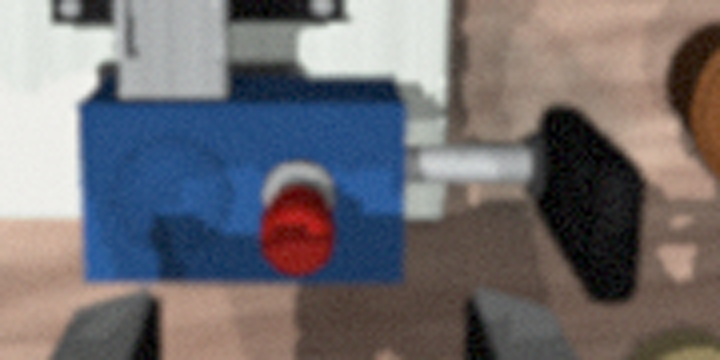

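arm_command(
  targets=[0,0,0,-2,-2.5,30,0.0,0,0,0,-2,-2.5,60,0.0,0,0,0,-2,-2.5,60,0.0,0,0,0,-2,-2.5,60,1,0,0,0,-2,-2.5,60,1,0,0,0,-2,-2.5,60,1,0,0,0,-2,-2.5,60,1,0,0,0,-2,-2.5,60,1,0,0,0,-2,-2.5,60,1,0,0,0,-2,-2.5,60,1],
)

```text
time: 3.35
tool_pos: [0.5009, 0.1409, 0.1486]
ee_rot: [3.141, 0.0, -0.107]
wrist_force: [-0.1, 0.1, -0.6]
width: 0.0004
finger_force: 0.0
```

```bash
python3 - <<'E'
from h import *
w=dict(np.load('last_wrist.npz'));o=dict(ee_rot=np.array([3.141,.002,-.108]),tool_pos=np.array([.5022,.1375,.2086]))
S=lambda q:(round((q-CEN)@SX*1000,1),round((q-CEN)@SY*1000,1))
for u,v in [(637,185),(633,298)]: print(S(wray(w,o,240+u/4,150+v/4,.175)))
delta([.47,-.23,.25],down(-6))
E
```

```text
(np.float64(-109.1), np.float64(-99.9))
(np.float64(-134.1), np.float64(-100.8))
t 3.35 pos [0.5009 0.1409 0.1486] rpy [180.    0.   -6.1] F [-0.1  0.1 -0.6] w 0.0004 | turn [ 0.   0.  -0.1] shift [   8.8  372.1 -101.3]
```

The gripper closed on nothing, so I'll look again.

```bash
python3 - <<'E'
from h import *
w=snap('wrist','w2.png');t=snap('top','t2.png');s=snap('scene','s2.png')
A=cv2.resize(cv2.imread('pics/w2.png')[150:300,200:440],(800,500),interpolation=cv2.INTER_CUBIC)
cv2.imwrite('pics/w2c.png',A)
B=np.hstack([cv2.resize(cv2.imread('pics/s2.png')[130:230,210:310],(400,400)),cv2.resize(cv2.imread('pics/t2.png')[200:290,235:325],(400,400))]);cv2.imwrite('pics/b2.png',B)
E
```

```text
(no output)
```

View pics/w2c.png

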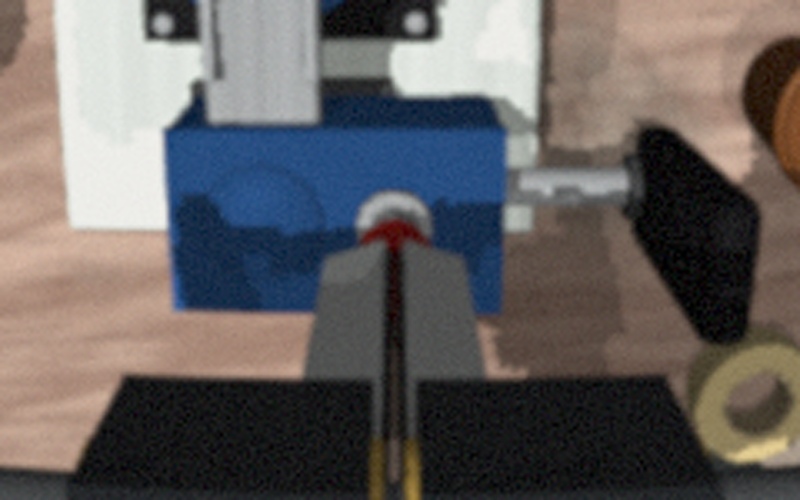

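View pics/b2.png

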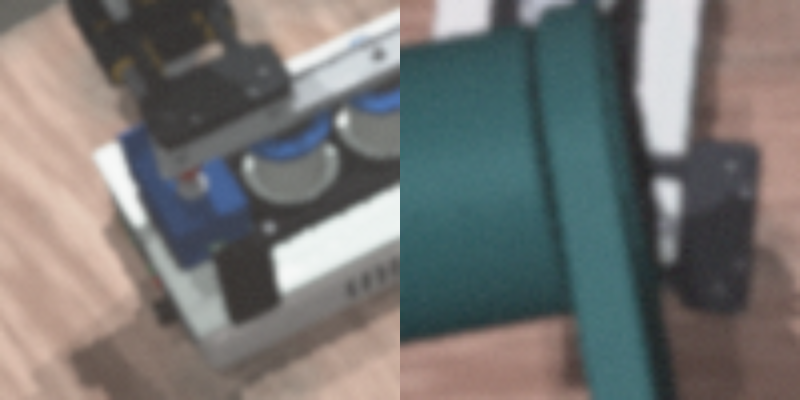

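The wrist view shows the pin still upright. Its collar is visible past the fingertips at (395,215), and some red is visible just beyond the tips. The scene view shows the pin under the gripper too. I'll compute where the fingers closed relative to the pin.

```bash
python3 - <<'E'
from h import *
w=dict(np.load('last_wrist.npz'));o=robot.get_obs();T=w['T_tool_cam']
print(o['tool_pos'],o['width'],o['finger_force'])
f=lambda u,v,z:wray(w,o,200+u*.3,150+v*.3,z).round(4)
print('collar front',f(395,193,.142),'collar L/R',f(357,225,.142),f(432,225,.142))
print('red front',f(395,222,.156), f(395,222,.178))
print('tip edge',f(395,252,.1486))
# project TCP and other tool points into image
def proj(p):
    q=np.linalg.inv(T)@np.array([*p,1]);t=np.arctan2(np.hypot(q[0],q[1]),q[2]);d=q[:2]/np.hypot(q[0],q[1]);uv=d*t*w['fx']+[w['cx'],w['cy']];return ((uv-[200,150])/.3).round(0)
for p in [(0,0,0),(.008,0,0),(-.008,0,0),(.008,0,-.019),(0,0,-.03)]: print(p,proj(p))
d=w['range_z'];print(d[200:240:3,318])
s=dict(np.load('last_scene.npz'));c=s['color'].astype(int)
m=(c[...,0]>100)&(c[...,1]<70)&(c[...,2]<75);V,U=np.nonzero(m);k=(U>210)&(U<310)&(V>130)&(V<230)
for u,v in zip(U[k],V[k]):print(u,v,c[v,u],pt(s,u,v).round(3))
E
```

```text
[0.50089016 0.14091562 0.14851523] 0.0008936542546515113 0.0
collar front [0.5081 0.1391 0.142 ] collar L/R [0.5016 0.1483 0.142 ] [0.4998 0.1318 0.142 ]
red front [0.506  0.1394 0.156 ] [0.5133 0.1386 0.178 ]
tip edge [0.4968 0.1403 0.1486]
(0, 0, 0) [390. 234.]
(0.008, 0, 0) [390. 199.]
(-0.008, 0, 0) [390. 269.]
(0.008, 0, -0.019) [390. 227.]
(0, 0, -0.03) [390. 286.]
[0.22934458 0.23157984 0.22926241 0.22845225 0.22674431 0.22271164
 0.20503512 0.19942506 0.1900388  0.18572998 0.18073432 0.17723367
 0.17208794 0.16698249]
```

```bash
python3 - <<'E'
from h import *
w=dict(np.load('last_wrist.npz'));o=robot.get_obs();T=w['T_tool_cam'];d=w['range_z']
def p3(u,v):
    q=np.array([u-w['cx'],v-w['cy']]);r=np.hypot(*q);t=r/w['fx'];z=d[v,u]
    c=np.array([*(np.tan(t)*q/r*z),z,1]);return (T@c)[:3]
Ro=R.from_euler('xyz',o['ee_rot'])
for u in (308,313,318,323,328):
  for v in range(206,250,4):
    p=p3(u,v);print(u,v,w['color'][v,u],(p*1000).round(0),'world',(o['tool_pos']+Ro.apply(p)).round(3))
E
```

```text
308 206 [ 38  76 127] [ 8. -7. 10.] world [0.509 0.147 0.138]
308 210 [ 56  84 127] [ 5. -7. 10.] world [0.506 0.147 0.139]
308 214 [140 142 146] [ 2. -7.  8.] world [0.504 0.147 0.141]
308 218 [120 120 122] [-1. -7.  9.] world [0.5   0.148 0.14 ]
308 222 [66 39 43] [-4. -7.  8.] world [0.498 0.148 0.141]
308 226 [97 98 98] [ 10.  -5. -40.] world [0.512 0.145 0.188]
308 230 [100 102 100] [ 10.  -5. -46.] world [0.511 0.145 0.194]
308 234 [82 80 82] [  9.  -5. -50.] world [0.511 0.145 0.198]
308 238 [81 79 83] [ 10.  -5. -59.] world [0.512 0.144 0.207]
308 242 [83 81 79] [ 10.  -5. -62.] world [0.511 0.144 0.211]
308 246 [82 83 77] [ 10.  -4. -68.] world [0.511 0.144 0.216]
313 206 [ 41  75 120] [ 8. -3. 10.] world [0.509 0.143 0.139]
313 210 [165 168 168] [ 5. -3.  8.] world [0.507 0.143 0.141]
313 214 [119 121 118] [ 3. -3.  6.] world [0.504 0.144 0.143]
313 218 [90 36 35] [  6.  -3. -14.] world [0.507 0.143 0.162]
313 222 [86 69 66] [  7.  -3. -22.] world [0.508 0.143 0.171]
313 226 [91 93 90] [ 10.  -2. -39.] world [0.511 0.142 0.187]
313 230 [86 83 82] [  9.  -2. -44.] world [0.5
[... 1585 characters left out ...]
orld [0.51  0.137 0.216]
328 206 [ 44  81 130] [ 8.  8. 11.] world [0.507 0.132 0.138]
328 210 [ 42  78 124] [ 5.  8. 10.] world [0.505 0.132 0.139]
328 214 [ 89  95 100] [3. 8. 7.] world [0.503 0.133 0.142]
328 218 [90 91 95] [-1.  8.  7.] world [0.5   0.133 0.142]
328 222 [60 41 48] [  2.   7. -10.] world [0.502 0.133 0.159]
328 226 [79 78 76] [ 10.   7. -39.] world [0.51  0.133 0.188]
328 230 [83 83 87] [ 10.   6. -45.] world [0.51  0.134 0.193]
328 234 [82 81 81] [ 10.   6. -51.] world [0.51  0.134 0.2  ]
328 238 [82 80 81] [ 10.   6. -58.] world [0.51  0.134 0.206]
328 242 [79 82 84] [ 10.   6. -63.] world [0.51  0.134 0.212]
328 246 [81 79 78] [  9.   6. -67.] world [0.51  0.134 0.216]
```

arm_command(
  targets=[0,0,0,0,0,0,0.3,0,0,0,0,0,0,0.3,0,0,0,0,0,0,0.3,0,0,0,0,0,0,0.3],
)

```text
time: 3.9
tool_pos: [0.501, 0.1409, 0.1486]
ee_rot: [3.141, -0.0, -0.107]
wrist_force: [-1.1, 0.6, -0.3]
width: 0.0291
finger_force: 0.0
```

```bash
python3 - <<'E'
from h import *
print(robot.pinch_z,[a for a in dir(robot) if a[0]!='_'])
o=robot.get_obs();print(o['tool_pos'],o['width'],o['wrist_force'])
w=snap('wrist','w3.png');T=w['T_tool_cam'];d=w['range_z']
v,u=np.mgrid[:400,:640];du,dv=u-w['cx'],v-w['cy'];r=np.hypot(du,dv);t=r/w['fx'];k=np.tan(t)/r*d
P=np.stack([k*du,k*dv,d],-1)@T[:3,:3].T+T[:3,3]
m=(d>0)&(t<1.2)&(abs(P[...,0])<.02)&(abs(P[...,1])<.05)&(P[...,2]<-.0)
Q=P[m]*1000
for y in range(-48,48,4):
    q=Q[(Q[:,1]>=y)&(Q[:,1]<y+4)]
    if len(q):print(y,len(q),'zmax',np.percentile(q[:,2],[50,90,98]).round(0),'x',q[:,0].min().round(),q[:,0].max().round())
m=m&(w['color'][...,0]>80)&(w['color'][...,1]<45);print('red',m.sum(),P[m].min(0)*1000,P[m].max(0)*1000)
E
```

```text
0.0188 ['IKError', 'close_job', 'get_obs', 'pinch_z', 'snapshot']
[0.50095461 0.14092571 0.14863837] 0.029061146212692873 [-1.08247701  0.59355336 -0.34216395]
-48 172 zmax [-171. -171. -171.] x 13.0 20.0
-44 32 zmax [-171. -171. -171.] x 17.0 20.0
-40 60 zmax [-155. -152. -152.] x 17.0 20.0
-36 203 zmax [-153. -152. -152.] x 17.0 20.0
-32 206 zmax [-154. -152. -152.] x 17.0 20.0
-28 369 zmax [-152.  -58.  -43.] x 9.0 20.0
-24 661 zmax [-91. -52. -40.] x 9.0 20.0
-20 821 zmax [-97. -51. -37.] x 9.0 20.0
-16 1493 zmax [-112.  -56.  -35.] x -10.0 20.0
-12 133 zmax [-156. -154. -154.] x 18.0 20.0
-8 230 zmax [-155.  -20.  -12.] x -5.0 20.0
-4 311 zmax [-29. -20. -12.] x -8.0 20.0
0 334 zmax [-29. -20. -12.] x -8.0 20.0
4 258 zmax [-154.  -19.  -11.] x -6.0 20.0
8 144 zmax [-156. -154.  -25.] x -2.0 20.0
12 672 zmax [-85. -43. -33.] x -8.0 20.0
16 1458 zmax [-120.  -62.  -39.] x -9.0 20.0
20 752 zmax [-95. -52. -40.] x 9.0 20.0
24 514 zmax [-152.  -55.  -42.] x 9.0 20.0
28 320 zmax [-156. -152. -152.] x 17.0 20.0
32 341 zmax [-156. -152. -152.] x 16.0 20.0
36 243 zmax [-171. -153. -152.] x 15.0 20.0
40 134 zmax [-171. -171. -170.] x 15.0 20.0
44 121 zmax [-171. -171. -170.] x 15.0 20.0
red 390 [ -8.03053155  -6.33347683 -30.98121038] [  6.61532196   7.67507085 -24.22512217]
```

Depth shows that the real fingertips end about 36 mm behind the reported TCP, with no lateral offset, so they closed above the head. I'll go 34 mm lower and grip.

arm_command(
  targets=[0,0,0,-1,0.5,12,0.3,0,0,0,-1,0.5,24,0.3,0,0,0,-1,0.5,34,0.3,0,0,0,-1,0.5,34,0.3,0,0,0,-1,0.5,34,1,0,0,0,-1,0.5,34,1,0,0,0,-1,0.5,34,1,0,0,0,-1,0.5,34,1,0,0,0,-1,0.5,34,1],
)

```text
time: 4.85
tool_pos: [0.5003, 0.1406, 0.1152]
ee_rot: [-3.141, -0.001, -0.107]
wrist_force: [0.5, 0.0, 0.9]
width: 0.0152
finger_force: 30.0
```

Gripped: width 15 mm at 30 N. Now I'll lift straight up and check.

arm_command(
  targets=[0,0,0,0,0,-15,1,0,0,0,0,0,-40,1,0,0,0,0,0,-80,1,0,0,0,0,0,-115,1,0,0,0,0,0,-115,1],
)

```text
time: 5.35
tool_pos: [0.5028, 0.1411, 0.2375]
ee_rot: [-3.138, -0.013, -0.107]
wrist_force: [0.5, -0.1, 0.4]
width: 0.0151
finger_force: 30.0
```

```bash
cat >> h.py <<'E'
OFF=.036
def dtip(pos,rot):  # pos = real fingertip
    delta(np.array(pos)+rot.apply([0,0,OFF]),rot)
E
python3 - <<'E'
from h import *
# place: pin tip at x=.505,y=-.23,z=.010 ; tool tilted 40deg, fingers pointing outward(+x)-down
rot=R.from_euler('y',-40,degrees=True)*down(-6)
z=rot.apply([0,0,1]);print('toolz',z)
tip=np.array([.508,-.23,.012]); head=tip-z*.072; ft=head+z*.016
print('head',head,'fingertip',ft,'tip side',rot.apply([0,1,0]))
dtip(ft+[0,0,.12],rot);dtip(ft,rot)
E
```

```text
toolz [ 6.42787610e-01 -1.24900090e-16 -7.66044443e-01]
head [ 0.46171929 -0.23        0.0671552 ] fingertip [ 0.47200389 -0.23        0.05489849] tip side [-0.08007345 -0.9945219  -0.0671896 ]
t 5.35 pos [0.5028 0.1411 0.2375] rpy [-179.8   -0.7   -6.1] F [ 0.5 -0.1  0.4] w 0.0151 | turn [ 4.  39.1 -0.2] shift [ 30.8 370.1  89.3]
t 5.35 pos [0.5028 0.1411 0.2375] rpy [-179.8   -0.7   -6.1] F [ 0.5 -0.1  0.4] w 0.0151 | turn [ 4.  39.1 -0.2] shift [ 29.3 370.5 209.3]
```

arm_command(
  targets=[0,0,0,10,50,0,1,0,0,0,20,100,0,1,0,8,0,30,150,0,1,1,16,0,31,200,0,1,2,24,0,31,250,0,1,3,32,0,31,300,0,1,4,39,0,31,345,0,1,4,39,0,31,370,0,1,4,39,0,31,370,0,1,4,39,0,31,370,40,1,4,39,0,31,370,83,1,4,39,0,31,370,83,1,4,39,0,31,370,83,1],
)

```text
time: 6.65
tool_pos: [0.4918, -0.2295, 0.1471]
ee_rot: [-3.057, -0.68, -0.136]
wrist_force: [0.8, 0.2, 0.1]
width: 0.0149
finger_force: 30.0
```

```bash
python3 - <<'E'
from h import *
rot=R.from_euler('y',-40,degrees=True)*down(-6)
dtip([.472,-.23,.055],rot)
s=snap('scene','s4.png')
cv2.imwrite('pics/s4c.png',cv2.resize(cv2.imread('pics/s4.png')[220:390,230:430],(800,600)))
E
```

```text
t 6.65 pos [ 0.4918 -0.2295  0.1471] rpy [-175.1  -39.    -7.8] F [0.8 0.2 0.1] w 0.0149 | turn [ 0.1  0.8 -0.1] shift [-72.6   8.1  94.8]
```

View pics/s4c.png

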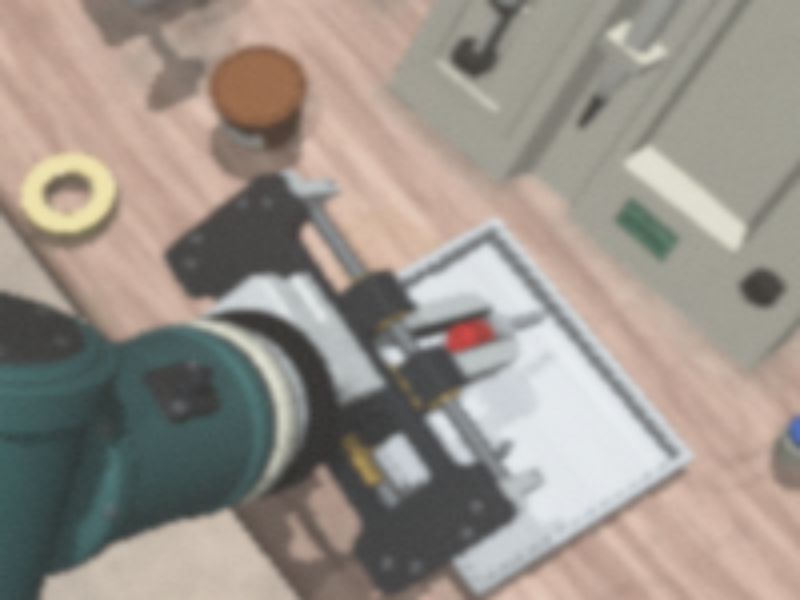

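The pin is held above the tray, head at (470,335) and shank tip at about (540,318), pointing away from the robot. Next I'll lower and release it.

arm_command(
  targets=[0,0,0,-30,4,40,1,0,0,0,-60,7,78,1,0,0,0,-72,8,94,1,0,0,0,-72,8,94,1,0,0,0,-72,8,94,1],
)

```text
time: 7.2
tool_pos: [0.4969, -0.2333, 0.0322]
ee_rot: [-3.063, -0.685, -0.133]
wrist_force: [0.7, 0.6, 0.3]
width: 0.0152
finger_force: 30.0
```

arm_command(
  targets=[0,0,0,0,0,0,0,0,0,0,0,0,0,0,0,0,0,0,0,0,0,0,0,0,0,0,0,0,0,0,0,0,0,0,0,0,0,0,30,0,-37,0,0,0,0,60,0,-75,0,0,0,0,90,0,-110,0,0,0,0,110,0,-135,0,0,0,0,110,0,-135,0],
)

```text
time: 8.2
tool_pos: [0.496, -0.2451, 0.2097]
ee_rot: [-3.069, -0.69, -0.13]
wrist_force: [0.4, -0.9, -0.4]
width: 0.0468
finger_force: 0.0
```

```bash
python3 - <<'E'
from h import *
s=snap('scene','s5.png')
c=s['color'].astype(int);C=cloud(s)
m=(c[...,0]>100)&(c[...,1]<60)&(c[...,2]<65);V,U=np.nonzero(m);k=(U>290)&(U<410)&(V>270)&(V<390);print(k.sum(),U[k].mean(),V[k].mean(),C[V[k],U[k]].mean(0))
rot=down(-6)
tab=sh(-118,-98,157)
dtip(tab+[0,0,-.019+.09],rot)
E
```

```text
0 nan nan [nan nan nan]
t 8.25 pos [ 0.4948 -0.2438  0.2055] rpy [-175.6  -39.2   -7.6] F [ 0.4 -0.6 -0.7] w 0.0472 | turn [ -3.7 -39.3  -0. ] shift [ -40.7 -312.7    8.4]<stdin>:4: RuntimeWarning: Mean of empty slice.
  ret = ret.dtype.type(ret / rcount)
  ret = um.true_divide(
```

arm_command(
  targets=[0,-8,0,-8,-45,0,0.2,-1,-16,0,-16,-90,0,0.2,-2,-24,0,-24,-135,0,0.2,-3,-32,0,-32,-180,2,0.2,-4,-39,0,-40,-225,4,0.2,-4,-39,0,-41,-270,8,0.2,-4,-39,0,-41,-313,8,0.2,-4,-39,0,-41,-313,8,0.2,-4,-39,0,-41,-313,8,0.2],
)

```text
time: 9.15
tool_pos: [0.4926, 0.0737, 0.1879]
ee_rot: [3.14, 0.004, -0.104]
wrist_force: [-0.3, -0.1, -0.1]
width: 0.0377
finger_force: 0.0
```

```bash
python3 - <<'E'
from h import *
o=robot.get_obs();w=snap('wrist','w6.png');t=snap('top','t6.png');s=snap('scene','s6.png')
dtip(sh(-118,-98,157-19),down(-6))
A=cv2.resize(cv2.imread('pics/w6.png')[130:280,220:420],(800,600),interpolation=cv2.INTER_CUBIC)[:, :480]
B=cv2.resize(cv2.imread('pics/s6.png')[280:390,300:405],(300,300));D=cv2.resize(cv2.imread('pics/t6.png')[222:292,385:467],(300,300))
cv2.imwrite('pics/m6.png',np.hstack([cv2.resize(cv2.imread('pics/w6.png')[130:280,240:365],(500,600),interpolation=cv2.INTER_CUBIC),np.vstack([B,D])]))
E
```

```text
t 9.3 pos [0.4931 0.0717 0.1891] rpy [ 1.8e+02  1.0e-01 -6.2e+00] F [-0.7 -0.1 -0. ] w 0.0375 | turn [ 0.   0.1 -0.2] shift [ 2.1  0.1 87.1]
```

View pics/m6.png

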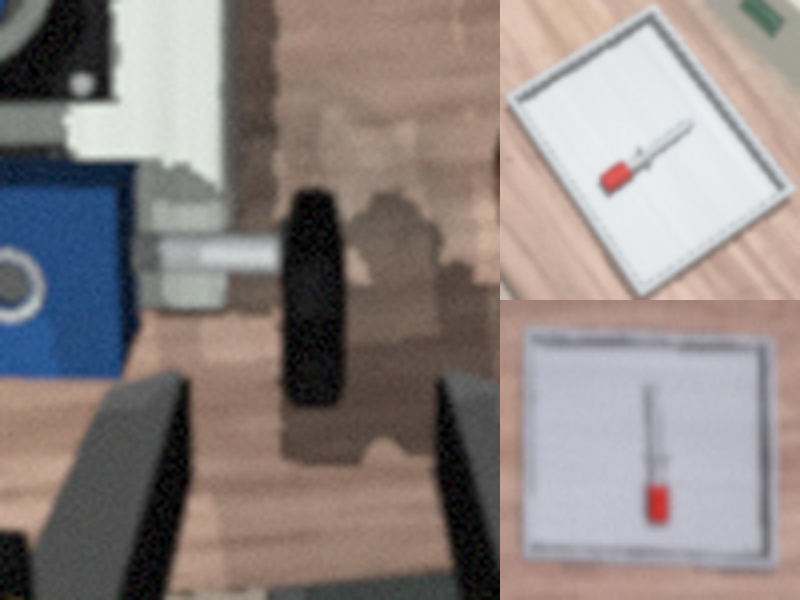

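The pin lies flat in the tray, seen from both cameras. The tab at (315,300) is centred between the fingers, so I'll descend and grip it.

arm_command(
  targets=[0,0,0,1,0,40,0.2,0,0,0,1,0,70,0.2,0,0,0,1,0,86,0.2,0,0,0,1,0,86,0.2,0,0,0,1,0,86,1,0,0,0,1,0,86,1,0,0,0,1,0,86,1,0,0,0,1,0,86,1,0,0,0,1,0,86,1],
)

```text
time: 10.2
tool_pos: [0.4956, 0.0732, 0.1054]
ee_rot: [-3.141, -0.003, -0.107]
wrist_force: [0.4, 0.1, 2.5]
width: 0.0119
finger_force: 30.0
```

arm_command(
  targets=[0,0,0,0,3,0,1,0,0,0,0,6,0,1,0,0,0,0,9,0,1,0,0,0,0,12,0,1,0,0,0,0,12,0,1,0,0,0,0,12,0,1],
)

```text
time: 10.8
tool_pos: [0.4945, 0.0632, 0.1052]
ee_rot: [-3.137, -0.003, -0.106]
wrist_force: [1.1, 6.9, 3.0]
width: 0.0122
finger_force: 30.0
```

```bash
python3 - <<'E'
from h import *
delta([.4956,.0732,.1054],down(-6))
w=snap('wrist','w7.png')
cv2.imwrite('pics/w7c.png',cv2.resize(cv2.imread('pics/w7.png')[140:240,230:365],(800,593),interpolation=cv2.INTER_CUBIC))
E
```

```text
t 10.8 pos [0.4945 0.0632 0.1052] rpy [-179.7   -0.2   -6.1] F [1.1 6.9 3. ] w 0.0122 | turn [-0.3 -0.2 -0.1] shift [  0.  -10.1  -0.2]
```

View pics/w7c.png

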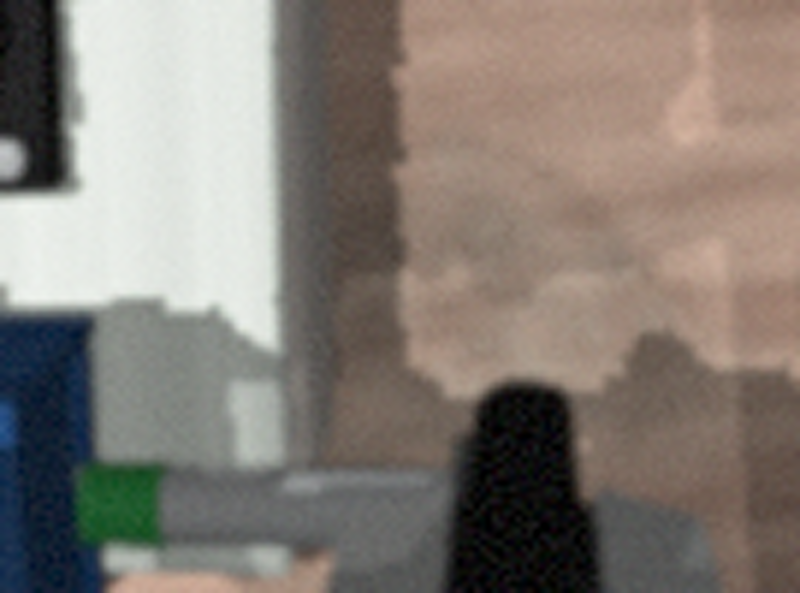

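The green band shows at (118,503), right against the coupler wall. It is probably not fully clear yet (6.9 N corresponds to about 8 mm), so I'll pull a little more.

arm_command(
  targets=[0,0,0,0,2,0,1,0,0,0,0,3.5,0,1,0,0,0,0,3.5,0,1,0,0,0,0,3.5,0,1],
)

```text
time: 11.25
tool_pos: [0.4942, 0.0602, 0.1052]
ee_rot: [-3.136, -0.003, -0.105]
wrist_force: [2.9, 8.0, 3.1]
width: 0.0118
finger_force: 30.0
```

```bash
python3 - <<'E'
from h import *
delta([.4956,.0732,.1054],down(-6))
w=snap('wrist','w8.png')
A=cv2.imread('pics/w8.png')[205:240,235:275].astype(int);print([''.join('G' if (p[1]>p[0]+25 and p[1]>p[2]+25) else 'B' if p[0]>p[2]+40 else '.' for p in A[r]) for r in range(8,32,2)])
hinge=sh(130,0,128);o=robot.get_obs();R0=R.from_euler('xyz',o['ee_rot'])
for th in (4,8,12,16):
    q=R.from_rotvec(SY*np.radians(th))
    p=hinge+q.apply(o['tool_pos']-hinge)
    soc=hinge+q.apply(sh(-118,0,117)-hinge)
    print(th,'turn',(R0.inv()*q*R0).as_rotvec(degrees=True).round(2),'shift',(R0.inv().apply(p-o['tool_pos'])*1000).round(1),'socket dz',soc[2]-.117)
E
```

```text
t 11.25 pos [0.4942 0.0602 0.1052] rpy [-179.7   -0.2   -6. ] F [2.9 8.  3.1] w 0.0118 | turn [-0.3 -0.2 -0. ] shift [  0.1 -13.1  -0.2]
['........................................', '........................................', '........................................', '..........GGGGGGGGGGGG..................', '.........GGGGGGGGGGGGG..................', '.........GGGGGGGGGGGG...................', '.........GGGGGGGGGGGG...................', '.........GGGGGGGGGGGGG..................', '.........GGGGGGGGGGGGG..................', '.....................G..................', '........................................', '........................................']
4 turn [-0.   -4.    0.02] shift [ -0.9  -0.1 -17.3] socket dz 0.017326400935685007
8 turn [-0.   -8.    0.04] shift [ -0.7  -0.2 -34.7] socket dz 0.034621980281938955
12 turn [ -0.   -12.     0.06] shift [  0.8  -0.3 -52. ] socket dz 0.05180247571473244
16 turn [ -0.   -16.     0.08] shift [  3.5  -0.4 -69.1] socket dz 0.06878418558729428
```

arm_command(
  targets=[0,0,0,0,1.5,0,1,0,0,0,0,1.5,0,1,0,-2,0,-0.5,1.5,-8.7,1,0,-4,0,-0.9,1.5,-17.3,1,0,-4,0,-0.9,1.5,-17.3,1,0,-4,0,-0.9,1.5,-17.3,1],
)

```text
time: 11.9
tool_pos: [0.4928, 0.0595, 0.1211]
ee_rot: [-3.135, 0.069, -0.104]
wrist_force: [2.3, 10.9, -0.8]
width: 0.012
finger_force: 30.0
```

```bash
python3 - <<'E'
from h import *
delta([.4956,.0732,.1054],down(-6))
w=snap('wrist','w9.png');A=w['color'][205:240,235:275].astype(int)
for r in range(0,34,2): print(''.join('G' if (p[1]>p[0]+25 and p[1]>p[2]+25) else 'B' if p[2]>p[0]+30 else 'g' if p.mean()>90 else '.' for p in A[r]))
E
```

```text
t 11.9 pos [0.4928 0.0595 0.1211] rpy [-179.6    4.    -6. ] F [ 2.3 10.9 -0.8] w 0.012 | turn [-0.4  4.   0. ] shift [  2.5 -13.8  15.6]
......gggggggggggggggggggggggggggggggggg
..gg..gggggggggggggggggggggggggggggggggg
..ggg.gggggggggggggggggggggggggggggggggg
..gggggggggggggggggggggggggggggggggggggg
B.gggggggggggggggggggggggggggggggggggggg
...ggggggggggggggggggggggggggggggggggggg
B..gg.gggggggggggggggggggggggggggggggggg
B..ggggg.GGGGGGGGGGGGG..gggggggggggggggg
...ggggg.GGGGGGGGGGGGG.ggggggggggggggggg
B..ggggg.GGGGGGGGGGGGGgggggggggggggggggg
B..ggggg.GGGGGGGGGGGGGgggggggggggggggggg
B..ggggg.GGGGGGGGGGGGGgggggggggggggggggg
...gggg..GGGGGGGGGGGGG..gggggggggggggggg
BB..gggggggggggggggggggggggggggggggggggg
BB..gggggggggggggggggggggggggggggggggggg
BB..gggggggggggggggggggggggggggggggggggg
.B..gggggggggggggggggggggggggggggggggggg
```

The band is now fully out, with steel stem visible between it and the coupler, and the bar has started to rise. I'll compute the rest of the arc.

```bash
python3 - <<'E'
from h import *
hinge=sh(130,0,128);o=robot.get_obs();R0=R.from_euler('xyz',o['ee_rot'])
for th in (4,8,12,13):
    q=R.from_rotvec(SY*np.radians(th));p=hinge+q.apply(o['tool_pos']-hinge)
    print(th,(R0.inv()*q*R0).as_rotvec(degrees=True).round(2),(R0.inv().apply(p-o['tool_pos'])*1000).round(1))
E
```

```text
4 [ 0.   -4.    0.02] [ -1.1  -0.1 -17.4]
8 [ 0.01 -8.    0.05] [ -0.9  -0.2 -34.7]
12 [ 1.0e-02 -1.2e+01  7.0e-02] [  0.4  -0.3 -52.1]
13 [ 1.0e-02 -1.3e+01  8.0e-02] [  0.9  -0.3 -56.4]
```

arm_command(
  targets=[0,-2,0,-0.6,0,-8.7,1,0,-4,0,-1.1,0,-17.4,1,0,-6,0,-1.1,0,-26,1,0,-8,0,-0.9,0,-34.7,1,0,-10,0,-0.3,0,-43.5,1,0,-12,0,0.4,0,-52,1,0,-13,0,0.9,0,-56.5,1,0,-13,0,0.9,0,-56.5,1,0,-13,0,0.9,0,-56.5,1,0,-13,0,0.9,0,-56.5,1],
)

```text
time: 12.95
tool_pos: [0.4972, 0.0589, 0.1765]
ee_rot: [-3.135, 0.297, -0.102]
wrist_force: [1.8, 11.1, -2.1]
width: 0.0122
finger_force: 30.0
```

```bash
python3 - <<'E'
from h import *
delta([.4956,.0732,.1054],down(-6))
w=snap('wrist','w10.png');A=w['color'][205:240,235:275].astype(int)
for r in range(10,30,3): print(''.join('G' if (p[1]>p[0]+25 and p[1]>p[2]+25) else 'B' if p[2]>p[0]+30 else 'g' if p.mean()>90 else '.' for p in A[r]))
s=snap('scene','s10.png');c=s['color'].astype(int);C=cloud(s)
m=(c[...,2]>c[...,0]+50)&(s['range_z']>0)
m&=(C[...,0]>.44)&(C[...,0]<.6)&(C[...,1]>.1)&(C[...,1]<.22)
P=C[m];P=P[P[:,2]>.13];print('blue',len(P),P.min(0),P.max(0),np.median(P,0))
# coupler height relative to tab: expected vs tool rise of socket
for n in ('scene',):
  for x in (-48,16,80): # lids near expected?
    k=(abs(C[...,0]-sh(x,0,0)[0])<.02)&(abs(C[...,1]-sh(x,0,0)[1])<.02)&(abs(C[...,2]-.119)<.004);print(x,k.sum())
E
```

```text
t 12.95 pos [0.4972 0.0589 0.1765] rpy [-179.6   17.    -5.9] F [ 1.8 11.1 -2.1] w 0.0122 | turn [-0.3 17.   0.1] shift [ 17.9 -13.6  69. ]
..gggggggggggggggggggggggggggggggggggggg
B.ggggggg.GGGGGGGGGGGG..gggggggggggggggg
...ggggggGGGGGGGGGGGG.gggggggggggggggggg
B..gggggGGGGGGGGGGGGGGgggggggggggggggggg
B..ggggggGGGGGGGGGGGGGgggggggggggggggggg
BB.ggggggggggggg......gggggggggggggggggg
BB..gggggggggggggggggggggggggggggggggggg
blue 523 [0.49286441 0.11086803 0.20281085] [0.5395323  0.18912682 0.21982553] [0.51585706 0.1529865  0.21183028]
-48 16
16 12
80 116
```

The coupler top is now at about 0.212 m, up from 0.140 m, so it has risen about 7 cm. The latch is still fully drawn and the grip is steady, so I'm handing in.

```bash
python3 - <<'E'
from h import *
print(robot.close_job())
E
```

```text
the job is handed in; nothing more can be done
None
```

The job is handed in after about 13 s of robot time: the lock pin lies in the steel tray, the latch is drawn with the whole green band out, and the arm is holding the bar with the coupler about 7 cm above its ball; depth readings at lid height suggest the three cups are still in their nests, though I had no picture views left to confirm it.

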